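# Run the lift control lever through its zigzag gate

### The arm

A 6-joint arm with a two-finger parallel gripper is mounted at the origin on the work surface. World frame = base frame: x ahead of the robot, y to its left, z up, the work surface at z = 0. Lengths are in m, angles in degrees, forces in N, time in s.
With the tool pointing down it reaches from about 0.375 to 0.9 m from the base axis. Payload 3.1 kg.
Tool frame: the origin (TCP) lies on the centre line of the jaws, within the pads' length; the fingertips stand 8 mm ahead of it and the grasp point (between the pads) lies 11 mm behind it; z points along the fingers, y is the direction in which the jaws open and shut (so a half turn about z gives the same grasp; the last joint's range is limited). The gripper opens to 87 mm and grips with 3 to 60 N. Pads are 19 mm wide; open, the fingers measure 117 mm over their backs; the gripper's body (75 mm by 190 mm) begins 51 mm behind the grasp point.
Start: joints at [64.257, 30.224, 82.088, -0, 67.689, -10.227], TCP at [0.167, 0.602, 0.231] pointing down, gripper open.
Joint ranges: [-176.69, 176.69], [-43.24, 126.21], [12.49, 139.97], [-82, 262], [0, 151.66], [-163.58, 163.58]. Speed limits (degrees/s): [159.86, 159.86, 180, 180, 180, 180].

### API

Orientations are given as a 3x3 rotation matrix whose columns are the frame's x, y, z axes.
In Python, from rig import * gives the robot as it stands. The module is installed in compiled form; this text tells all that it offers.
- The arm moves only by the tool arm_command, never from a script. Its argument "commands" is a list of rows, each an object with "translation": the shift along the tool's x, y, z scaled (see below), a list of three; "dr": the turn, a rotation vector about the tool's x, y, z scaled (see below), a list of three; "jaw": the closure, from 0 (fully open) to 1 (shut). In form: [{"translation": [x, y, z], "dr": [ax, ay, az], "jaw": jaw}, ...]. A call has 1 to 12 rows; each row shifts and turns the commanded pose from where the row before left it, along the tool's axes as they then stand; what a row does not reach is not made up. The controller multiplies each number of a shift by 25 mm and each number of a turn by 6 degrees. A row lasts 1/12 s, in which the tool goes at most 41.7 mm and 7.16 degrees, less where a joint would pass 70% of its speed; a pose out of reach is approached as far as the arm can. A call with a number of a shift or a turn outside -1 to 1 is refused whole. A call with a gripper value outside its range is refused whole. The fingers move at their own pace and stop on an object; the grip force is fixed at half the most. Time passes only in rows, so rows that do not move let the fingers close. It gives the time, the measured TCP pose, the force and the opening at its end, in the units of the state.
- read_state(): the state, without advancing time (a new reading comes with each control period).
- capture(name): name is "scene" or "top"; returns (picture, depth): 420x560x3 uint8, red, green, blue; 420x560 float32, m along the optical axis (not along the pixel's ray), 0 where there is no reading.
- camera_model(name): a dict with "intrinsics" (3x3 intrinsics, pixels), "pose" (4x4, takes a point from camera to world coordinates). Camera axes: x right, y down, z forward; pixel columns grow to the right and rows downward; lengths in m; the calibration is good to about 2 mm. A picture is of the moment at which its call begins. camera_model takes no time and is no camera call.
- hand_in(): hands the job in, once; it reports no verdict.
The state is a dict: "time_s": time; "joint_positions": joint angles; "qvel": joint speeds; "tau": joint torques, N m; "position": TCP position; "tcp_rot": TCP orientation; "force": force on the tool from outside, world axes, zero at the start; "moment": the same for the moment, N m; "opening": opening from 0.0 (shut) to 1.0 (fully open).
Only numpy, scipy, OpenCV 4.12 (cv2) and the standard library are available. Lean on these libraries where they do the work, as an engineer would, in place of code of your own. Each camera call takes 0.05 s, during which the arm holds its last target.

### The job

Two lever control boxes of an equipment lift stand on the test bench. Take the lever whose slot zigzags, follow the slot corner by corner from the parked end, and leave the lever all the way into the notch at the other end of the slot, let go. Leave the lever with the plain straight slot as it stands.

Things in the scene. Friction and masses are not known exactly. Their poses are not given: they have to be found in the camera images.
- zigzag_box: Fixed grey box 160 (x) x 120 (y) x 110 mm high; origin under its centre on the table, z up. Aluminium top with a zigzag slot 18 mm wide, square corners; slot centre line x, y in mm: parked end (-31,16), corners (-2,16), (-2,-16), (31,-16), far end notch (31,16); it runs 9 mm past these points. The 8 mm stem tilts both ways about the origin, no spring, stays where left (about 1 N moves it).
- zigzag_knob (a point): Centre of the black ball knob (32 mm diameter) on the zigzag lever, 220 mm from its pivot (the box's origin). Starts in the parked leg. Knob centre in the box's frame (x, y, z mm) with the stem mid-slot: corners (-4,33,217), (-4,-33,217), (61,-32,209), far end notch (61,32,209); the slot leaves it about 10 mm play to each side.
- straight_box: Fixed box of the same make and size, but with one plain straight slot along its x, in which its lever tilts fore and aft only; origin under its centre, on the table. To be left alone.
- straight_knob (a point): Centre of the black ball knob (32 mm diameter) of the straight-slot lever, 220 mm from the pivot at that box's origin. To be left where it is.

How it is judged:
By the outcome, as a careful person would: the job done as asked, in the order asked, and still so for the second after the job is handed in, with the robot touching nothing.
It also fails if it takes over 42 s, if anything falls off the work surface, if the arm or the gripper's body presses on something with over 40 N, if the wrist force passes 120 N, or if a joint passes its speed limit or range.

## Working session

There is one attempt and no reset: what is moved stays moved. The work goes in short steps, Python scripts to look and compute and a tool call to move; the robot and the scene stay as the last step left them, time stands still between calls to the robot, and variables do not carry over. Pictures are saved under pics/ and viewed, and the job is handed in when it is done.

Besides the shell and the picture viewer there is one more tool, called after "Call:" by a JSON object that holds its "fn" and its "kwargs". arm_command: Moves the arm, as the interface text tells. Its arguments: {"type":"object","properties":{"commands":{"type":"array"}},"required":["commands"]}

```bash
mkdir -p pics
python3 - <<'E'
from rig import *
import cv2,numpy as np
for n in("scene","top"):
    p,d=capture(n); cv2.imwrite(f"pics/{n}0.png",cv2.cvtColor(p,cv2.COLOR_RGB2BGR)); np.save(f"{n}0.npy",d); np.save(f"{n}0p.npy",p)
    m=camera_model(n);print(m["intrinsics"],m["pose"])
s=read_state();print(s)
E
```

```text
[[464.64285811   0.         279.99080555]
 [  0.         464.64285811 205.17763037]
 [  0.           0.           1.        ]] [[ 0.27495218  0.78068492 -0.56118834  0.93470612]
 [ 0.96144317 -0.22002105  0.16497808 -0.1208998 ]
 [ 0.00532265 -0.58491178 -0.81107945  0.724779  ]
 [ 0.          0.          0.          1.        ]]
[[379.62631714   0.         280.0991196 ]
 [  0.         379.62631714 214.59611911]
 [  0.           0.           1.        ]] [[ 0.06934172 -0.97726205  0.20037617  0.4201237 ]
 [-0.99758535 -0.06714299  0.01775652  0.00557472]
 [-0.00389892 -0.2011236  -0.97955811  0.81817006]
 [ 0.          0.          0.          1.        ]]
{'time_s': 0.1, 'joint_positions': array([ 6.42555512e+01,  3.02747626e+01,  8.21496028e+01, -3.03092252e-04,
        6.76886050e+01, -1.02274257e+01]), 'qvel': array([ 0.04153209, -0.10022077, -0.17867691,  0.06556533, -0.04223666,
        0.04158861]), 'tau': array([-6.16937868e-04, -4.40986490e+01, -1.77148980e+01,  6.34526205e-02,
        5.34066057e-02, -3.05979438e-05]), 'position': array([0.16689228, 0.60163541, 0.22965433]), 'tcp_rot': array([[-9.63551403e-01,  2.67521900e-01, -8.52017338e-04],
       [ 2.67523034e-01,  9.63549825e-01, -1.77811924e-03],
       [ 3.45275320e-04, -1.94124355e-03, -9.99998056e-01]]), 'force': array([ 0.0283414 ,  0.25257828, -0.28058749]), 'moment': array([0.03255412, 0.02460058, 0.00863605]), 'opening': 1.0007251045822976}
```

View pics/scene0.png

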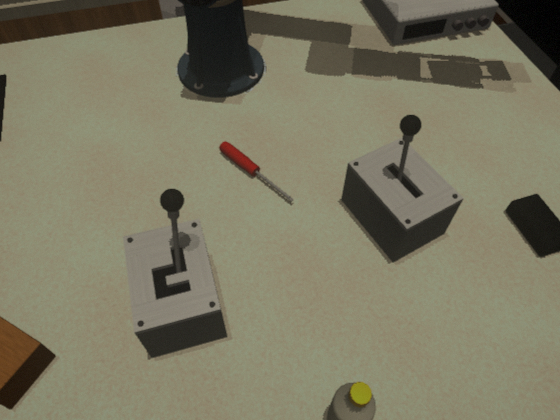

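View pics/top0.png

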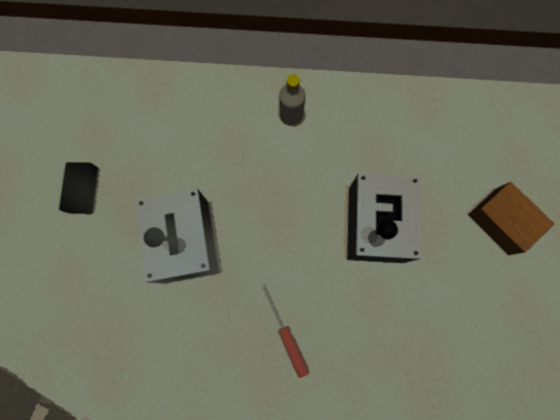

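The zigzag box is at top-view (388,217) and scene (175,285). The straight box is at top-view (175,235). Next I'll measure the box pose from the top face and the knob from both views.

```bash
cat > h.py <<'E'
import numpy as np,cv2
from rig import *
def ray(n,u,v):
    m=camera_model(n);K=m["intrinsics"];T=m["pose"]
    d=T[:3,:3]@np.linalg.solve(K,[u,v,1.]);return T[:3,3],d
def onplane(n,u,v,z):
    o,d=ray(n,u,v);return o+d*(z-o[2])/d[2]
def tri(a,b):
    (o1,d1),(o2,d2)=a,b
    A=np.c_[d1,-d2];s=np.linalg.lstsq(A,o2-o1,rcond=None)[0]
    p,q=o1+d1*s[0],o2+d2*s[1];return (p+q)/2,np.linalg.norm(p-q)
E
python3 - <<'E'
from h import *
p=np.load("top0p.npy");q=np.load("scene0p.npy")
cv2.imwrite("pics/z1.png",cv2.cvtColor(cv2.resize(p[165:270,340:430],None,fx=6,fy=5.7,interpolation=2),cv2.COLOR_RGB2BGR))
cv2.imwrite("pics/z2.png",cv2.cvtColor(cv2.resize(q[180:360,110:240],None,fx=3.3,fy=3.3,interpolation=2),cv2.COLOR_RGB2BGR))
# screws in top
for n,c in(("top",[(364,178),(415,181),(361,250),(416,253)]),("scene",[(130,240),(194,226),(140,323),(214,303)])):
    im={"top":p,"scene":q}[n].astype(int).sum(2);P=[]
    for u,v in c:
        w=im[v-5:v+6,u-5:u+6];wt=np.clip(np.median(w)-60-w,0,None)
        yy,xx=np.mgrid[v-5:v+6,u-5:u+6];uu=(xx*wt).sum()/wt.sum();vv=(yy*wt).sum()/wt.sum()
        X=onplane(n,uu,vv,.11);P.append(X);print(n,round(uu,1),round(vv,1),X.round(4))
    P=np.array(P);print(P.mean(0),[np.linalg.norm(P[i]-P[j]).round(4) for i,j in((0,1),(2,3),(0,2),(1,3))])
def knob(im,u,v,r):
    g=im.astype(int).sum(2);w=g[v-r:v+r+1,u-r:u+r+1]
    m=(w<110).astype(np.uint8);c=max(cv2.findContours(m,0,2)[0],key=cv2.contourArea)
    (a,b),rr=cv2.minEnclosingCircle(c);M=cv2.moments(c);print("circ",a+u-r,b+v-r,rr,M['m10']/M['m00']+u-r,M['m01']/M['m00']+v-r);return a+u-r,b+v-r
a=knob(p,387,230,13);b=knob(q,172,200,15)
print(tri(ray("top",*a),ray("scene",*b)))
E
```

```text
top 362.8 177.5 [ 0.6493 -0.1367  0.11  ]
top 414.6 180.4 [ 0.6504 -0.2369  0.11  ]
top 359.9 250.8 [ 0.5064 -0.1349  0.11  ]
top 415.2 253.6 [ 0.5082 -0.2377  0.11  ]
[ 0.5785696  -0.18653849  0.11      ] [np.float64(0.1002), np.float64(0.1028), np.float64(0.1429), np.float64(0.1422)]
scene 129.6 239.6 [ 0.5094 -0.2377  0.11  ]
scene 193.8 224.4 [ 0.5084 -0.1374  0.11  ]
scene 140.2 323.1 [ 0.6496 -0.2361  0.11  ]
scene 211.8 303.9 [ 0.6486 -0.136   0.11  ]
[ 0.5789994  -0.18677343  0.11      ] [np.float64(0.1003), np.float64(0.1001), np.float64(0.1403), np.float64(0.1403)]
circ 388.0 225.5 14.705541610717773 386.27974568574024 226.83378746594005
circ 171.5 200.09090900421143 11.191984176635742 171.64697406340056 200.01104707012487
(array([ 0.53678342, -0.15688783,  0.21897316]), np.float64(0.0003071975774603953))
```

View pics/z1.png

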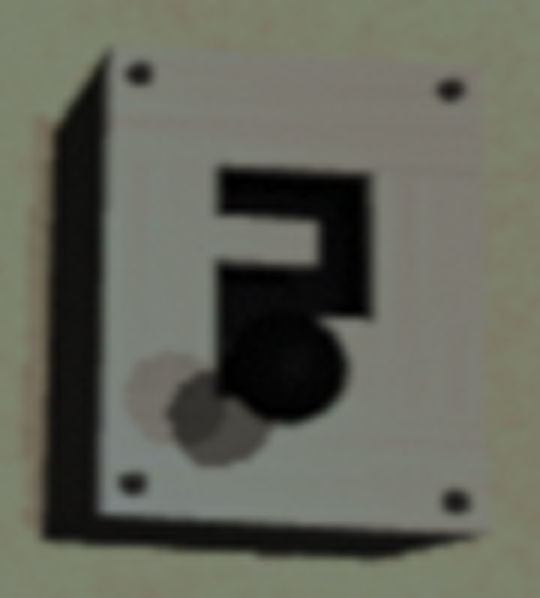

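View pics/z2.png

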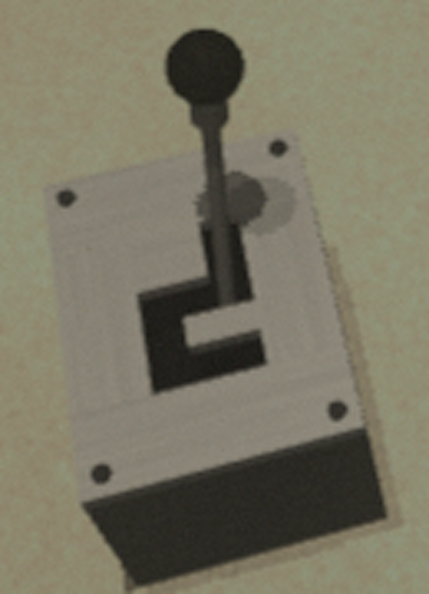

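```bash
cat >> h.py <<'E'
yaw=np.radians(.6);C=np.array([.5788,-.1867,0]);R=np.array([[np.cos(yaw),-np.sin(yaw),0],[np.sin(yaw),np.cos(yaw),0],[0,0,1]])
def box(p): return R.T@(np.asarray(p)-C)
def wor(p): return R@np.asarray(p)+C
E
python3 - <<'E'
from h import *
k,e=tri(ray("top",387.8,229.4),ray("scene",171.5,200.1));b=box(k);print(k,e,b,np.linalg.norm(b),"slot xy",b[:2]*.11/b[2])
for p in [(-.031,.016),(-.002,.016),(-.002,-.016),(.031,-.016),(.031,.016)]:
    v=np.array([*p,.11]);v=v/np.linalg.norm(v)*.22;print(v.round(4),wor(v).round(4))
E
```

```text
[ 0.53166824 -0.157831    0.21269277] 0.0013293168835288333 [-0.04682687  0.02936097  0.21269277] 0.21975676635684374 slot xy [-0.02421782  0.01518484]
[-0.0591  0.0305  0.2097] [ 0.5194 -0.1568  0.2097]
[-0.004   0.0317  0.2177] [ 0.5745 -0.1551  0.2177]
[-0.004  -0.0317  0.2177] [ 0.5752 -0.2184  0.2177]
[ 0.0591 -0.0305  0.2097] [ 0.6382 -0.2166  0.2097]
[0.0591 0.0305 0.2097] [ 0.6376 -0.1556  0.2097]
```

Call:
{"fn": "arm_command", "kwargs": {"commands": [{"translation":[0,0,-0.7],"dr":[0,0,-0.45],"jaw":0},{"translation":[0,0,-0.7],"dr":[0,0,-0.45],"jaw":0},{"translation":[0,0,-0.7],"dr":[0,0,-0.45],"jaw":0},{"translation":[0,0,-0.7],"dr":[0,0,-0.45],"jaw":0},{"translation":[0,0,-0.7],"dr":[0,0,-0.45],"jaw":0},{"translation":[0,0,-0.7],"dr":[0,0,-0.45],"jaw":0},{"translation":[0,0,0],"dr":[0,0,0],"jaw":0}]}}

```text
time_s: 0.68
position: [0.1678, 0.6038, 0.3391]
tcp_rot: [[-1.0, -0.013, 0.003], [-0.013, 1.0, 0.006], [-0.003, 0.006, -1.0]]
force: [0.9, -0.4, 1.6]
opening: 1.0
```

Call:
{"fn": "arm_command", "kwargs": {"commands": [{"translation":[-0.6,-0.5,0],"dr":[0,0,0],"jaw":0},{"translation":[-0.6,-0.95,0],"dr":[0,0,0],"jaw":0},{"translation":[-0.6,-0.95,0],"dr":[0,0,0],"jaw":0},{"translation":[-0.6,-0.95,0],"dr":[0,0,0],"jaw":0},{"translation":[-0.6,-0.95,0],"dr":[0,0,0],"jaw":0},{"translation":[-0.6,-0.95,0],"dr":[0,0,0],"jaw":0},{"translation":[-0.6,-0.95,0],"dr":[0,0,0],"jaw":0},{"translation":[-0.6,-0.95,0],"dr":[0,0,0],"jaw":0},{"translation":[-0.6,-0.95,0],"dr":[0,0,0],"jaw":0},{"translation":[-0.6,-0.95,0],"dr":[0,0,0],"jaw":0},{"translation":[-0.6,-0.95,0],"dr":[0,0,0],"jaw":0},{"translation":[-0.6,-0.95,0],"dr":[0,0,0],"jaw":0}]}}

```text
time_s: 1.68
position: [0.3503, 0.3291, 0.3343]
tcp_rot: [[-1.0, -0.011, -0.002], [-0.011, 1.0, -0.001], [0.002, -0.001, -1.0]]
force: [0.4, -0.4, 0.2]
opening: 1.0
```

Call:
{"fn": "arm_command", "kwargs": {"commands": [{"translation":[-0.6,-0.95,0],"dr":[0,0,0],"jaw":0},{"translation":[-0.6,-0.95,0],"dr":[0,0,0],"jaw":0},{"translation":[-0.6,-0.95,0],"dr":[0,0,0],"jaw":0},{"translation":[-0.6,-0.95,0],"dr":[0,0,0],"jaw":0},{"translation":[-0.3,-0.95,0],"dr":[0,0,0],"jaw":0},{"translation":[-0.3,-0.95,0],"dr":[0,0,0],"jaw":0},{"translation":[-0.3,-0.95,0],"dr":[0,0,0],"jaw":0},{"translation":[-0.3,-0.95,0],"dr":[0,0,0],"jaw":0},{"translation":[-0.3,-0.95,0],"dr":[0,0,0],"jaw":0},{"translation":[-0.3,-0.95,0],"dr":[0,0,0],"jaw":0},{"translation":[-0.3,-0.95,0],"dr":[0,0,0],"jaw":0},{"translation":[-0.3,-0.5,0],"dr":[0,0,0],"jaw":0}]}}

```text
time_s: 2.68
position: [0.4733, 0.0561, 0.3342]
tcp_rot: [[-1.0, -0.009, -0.002], [-0.009, 1.0, -0.001], [0.002, -0.001, -1.0]]
force: [0.5, 0.2, -1.0]
opening: 1.006
```

Call:
{"fn": "arm_command", "kwargs": {"commands": [{"translation":[-0.25,-0.9,0],"dr":[0,0,0],"jaw":0},{"translation":[-0.25,-0.9,0],"dr":[0,0,0],"jaw":0},{"translation":[-0.25,-0.9,0],"dr":[0,0,0],"jaw":0},{"translation":[-0.25,-0.9,0],"dr":[0,0,0],"jaw":0},{"translation":[-0.25,-0.9,0],"dr":[0,0,0],"jaw":0},{"translation":[-0.25,-0.9,0],"dr":[0,0,0],"jaw":0},{"translation":[-0.25,-0.9,0],"dr":[0,0,0],"jaw":0},{"translation":[-0.25,-0.9,0],"dr":[0,0,0],"jaw":0},{"translation":[-0.25,-0.5,0],"dr":[0,0,0],"jaw":0},{"translation":[0,0,0],"dr":[0,0,0],"jaw":0},{"translation":[0,0,0],"dr":[0,0,0],"jaw":0}]}}

```text
time_s: 3.6
position: [0.5318, -0.1332, 0.3345]
tcp_rot: [[-1.0, -0.01, -0.002], [-0.01, 1.0, 0.002], [0.002, 0.002, -1.0]]
force: [0.6, 0.3, -0.3]
opening: 1.002
```

Call:
{"fn": "arm_command", "kwargs": {"commands": [{"translation":[0,-0.5,0],"dr":[0,0,0],"jaw":0},{"translation":[0,-0.48,0],"dr":[0,0,0],"jaw":0},{"translation":[0,0,0.6],"dr":[0,0,0],"jaw":0},{"translation":[0,0,0.7],"dr":[0,0,0],"jaw":0},{"translation":[0,0,0.7],"dr":[0,0,0],"jaw":0},{"translation":[0,0,0.7],"dr":[0,0,0],"jaw":0},{"translation":[0,0,0.7],"dr":[0,0,0],"jaw":0},{"translation":[0,0,0.7],"dr":[0,0,0],"jaw":0},{"translation":[0,0,0.7],"dr":[0,0,0],"jaw":0},{"translation":[0,0,0.5],"dr":[0,0,0],"jaw":0},{"translation":[0,0,0],"dr":[0,0,0],"jaw":0},{"translation":[0,0,0],"dr":[0,0,0],"jaw":0}]}}

```text
time_s: 4.6
position: [0.5322, -0.158, 0.2028]
tcp_rot: [[-1.0, -0.012, -0.001], [-0.012, 1.0, 0.0], [0.001, 0.0, -1.0]]
force: [0.7, -0.4, 0.9]
opening: 1.0
```

Run:
```python
from h import *
p,d=capture("scene");cv2.imwrite("pics/s1.png",cv2.cvtColor(cv2.resize(p[120:360,60:340],None,fx=2.4,fy=2.4),cv2.COLOR_RGB2BGR))
print(read_state()["position"])
```

```text
[ 0.53286457 -0.15827786  0.2036084 ]
```

View pics/s1.png

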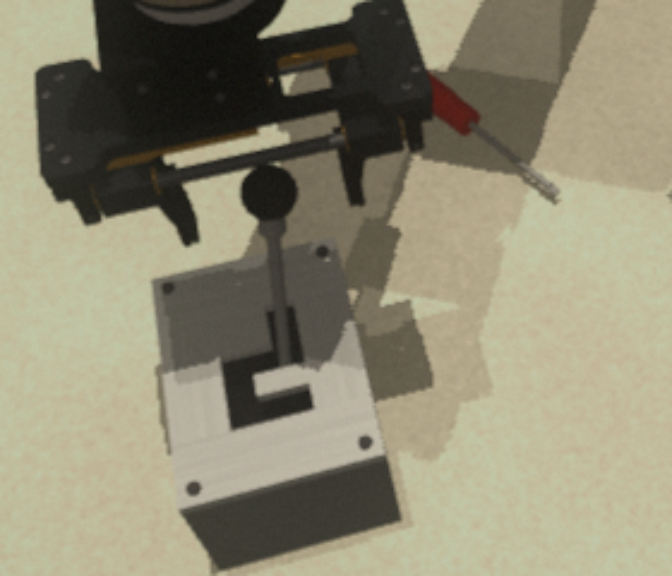

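The knob, at crop (268,190), sits between the open fingers at about the pads' height. Now I'll close the jaws.

Call:
{"fn": "arm_command", "kwargs": {"commands": [{"translation":[0,0,0],"dr":[0,0,0],"jaw":1},{"translation":[0,0,0],"dr":[0,0,0],"jaw":1},{"translation":[0,0,0],"dr":[0,0,0],"jaw":1},{"translation":[0,0,0],"dr":[0,0,0],"jaw":1},{"translation":[0,0,0],"dr":[0,0,0],"jaw":1},{"translation":[0,0,0],"dr":[0,0,0],"jaw":1},{"translation":[0,0,0],"dr":[0,0,0],"jaw":1},{"translation":[0,0,0],"dr":[0,0,0],"jaw":1},{"translation":[0,0,0],"dr":[0,0,0],"jaw":1},{"translation":[0,0,0],"dr":[0,0,0],"jaw":1}]}}

```text
time_s: 5.48
position: [0.5324, -0.1578, 0.203]
tcp_rot: [[-1.0, -0.012, -0.0], [-0.012, 1.0, 0.001], [0.0, 0.001, -1.0]]
force: [-0.2, -0.1, 0.2]
opening: 0.348
```

Call:
{"fn": "arm_command", "kwargs": {"commands": [{"translation":[-0.28,0.01,-0.05],"dr":[0,0,0],"jaw":1},{"translation":[-0.28,0.01,-0.05],"dr":[0,0,0],"jaw":1},{"translation":[-0.28,0.01,-0.04],"dr":[0,0,0],"jaw":1},{"translation":[-0.28,0.01,-0.03],"dr":[0,0,0],"jaw":1},{"translation":[-0.28,0.01,-0.02],"dr":[0,0,0],"jaw":1},{"translation":[-0.28,0.01,0],"dr":[0,0,0],"jaw":1},{"translation":[0,0,0],"dr":[0,0,0],"jaw":1},{"translation":[0,0,0],"dr":[0,0,0],"jaw":1}]}}

```text
time_s: 6.15
position: [0.5756, -0.1561, 0.208]
tcp_rot: [[-1.0, -0.012, 0.002], [-0.012, 1.0, -0.001], [-0.002, -0.001, -1.0]]
force: [0.2, -0.0, 1.9]
opening: 0.35
```

Run:
```python
from h import *
p,d=capture("scene");cv2.imwrite("pics/s2.png",cv2.cvtColor(cv2.resize(p[120:360,60:340],None,fx=2.4,fy=2.4),cv2.COLOR_RGB2BGR))
s=read_state();print(s["position"],box(s["position"]-s["tcp_rot"][:,2]*.011),s["force"],s["opening"])
```

```text
[ 0.57534922 -0.15615351  0.208002  ] [-0.00314973  0.03058762  0.21900198] [-0.2630965   0.07923948  1.38009546] 0.3516834702710451
```

View pics/s2.png

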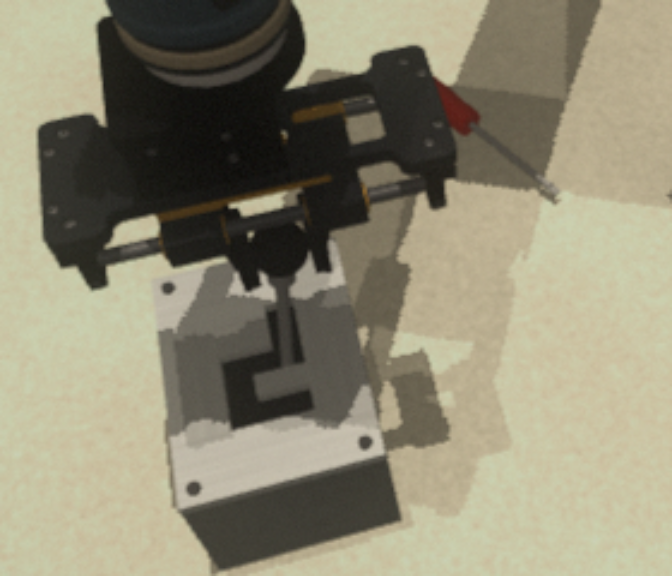

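Call:
{"fn": "arm_command", "kwargs": {"commands": [{"translation":[0,-0.32,-0.04],"dr":[0,0,0],"jaw":1},{"translation":[0,-0.32,-0.03],"dr":[0,0,0],"jaw":1},{"translation":[0,-0.32,-0.02],"dr":[0,0,0],"jaw":1},{"translation":[0,-0.32,0],"dr":[0,0,0],"jaw":1},{"translation":[0,0,0],"dr":[0,0,0],"jaw":1}]}}

```text
time_s: 6.62
position: [0.575, -0.1898, 0.2104]
tcp_rot: [[-1.0, -0.01, 0.001], [-0.01, 1.0, -0.0], [-0.001, -0.0, -1.0]]
force: [-0.8, 4.0, 4.6]
opening: 0.353
```

Call:
{"fn": "arm_command", "kwargs": {"commands": [{"translation":[0,-0.32,0],"dr":[0,0,0],"jaw":1},{"translation":[0,-0.32,0.02],"dr":[0,0,0],"jaw":1},{"translation":[0,-0.32,0.03],"dr":[0,0,0],"jaw":1},{"translation":[0,-0.28,0.06],"dr":[0,0,0],"jaw":1},{"translation":[0,0,0],"dr":[0,0,0],"jaw":1},{"translation":[0,0,0],"dr":[0,0,0],"jaw":1}]}}

```text
time_s: 7.12
position: [0.5751, -0.2203, 0.207]
tcp_rot: [[-1.0, -0.011, -0.0], [-0.011, 1.0, -0.002], [0.0, -0.002, -1.0]]
force: [-0.3, 0.8, 1.2]
opening: 0.346
```

Run:
```python
from h import *
p,d=capture("scene");cv2.imwrite("pics/s3.png",cv2.cvtColor(cv2.resize(p[120:360,60:340],None,fx=2.4,fy=2.4),cv2.COLOR_RGB2BGR))
s=read_state();print(s["position"],box(s["position"]-s["tcp_rot"][:,2]*.011),s["force"],s["opening"])
```

```text
[ 0.57515371 -0.2200032   0.20708714] [-0.00399281 -0.03324462  0.21808713] [0.25845611 1.70572446 1.76912789] 0.3501635175239003
```

View pics/s3.png

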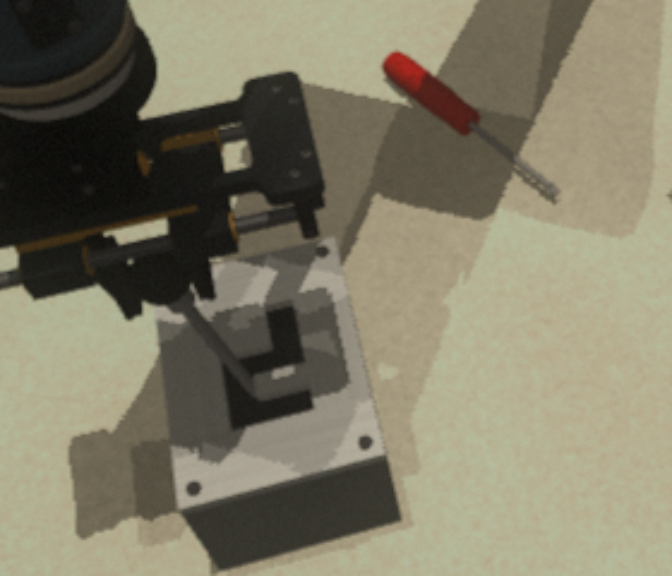

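Call:
{"fn": "arm_command", "kwargs": {"commands": [{"translation":[-0.325,0,0],"dr":[0,0,0],"jaw":1},{"translation":[-0.325,0,0.01],"dr":[0,0,0],"jaw":1},{"translation":[-0.325,0,0.02],"dr":[0,0,0],"jaw":1},{"translation":[-0.325,0,0.04],"dr":[0,0,0],"jaw":1},{"translation":[-0.325,0,0.05],"dr":[0,0,0],"jaw":1},{"translation":[-0.325,0,0.06],"dr":[0,0,0],"jaw":1},{"translation":[-0.325,0,0.08],"dr":[0,0,0],"jaw":1},{"translation":[-0.325,0,0.09],"dr":[0,0,0],"jaw":1},{"translation":[0,0,0],"dr":[0,0,0],"jaw":1},{"translation":[0,0,0],"dr":[0,0,0],"jaw":1}]}}

```text
time_s: 8.0
position: [0.6414, -0.2185, 0.1985]
tcp_rot: [[-1.0, -0.012, 0.002], [-0.012, 1.0, -0.001], [-0.002, -0.001, -1.0]]
force: [0.9, -1.4, 0.8]
opening: 0.345
```

Run:
```python
from h import *
p,d=capture("scene");cv2.imwrite("pics/s4.png",cv2.cvtColor(cv2.resize(p[120:360,60:340],None,fx=2.4,fy=2.4),cv2.COLOR_RGB2BGR))
s=read_state();print(s["position"],box(s["position"]-s["tcp_rot"][:,2]*.011),s["force"],s["opening"])
```

```text
[ 0.64106435 -0.21843404  0.19865687] [ 0.06190988 -0.03237572  0.20965685] [-0.20856787 -0.67991966  0.3078194 ] 0.35278092209230016
```

View pics/s4.png

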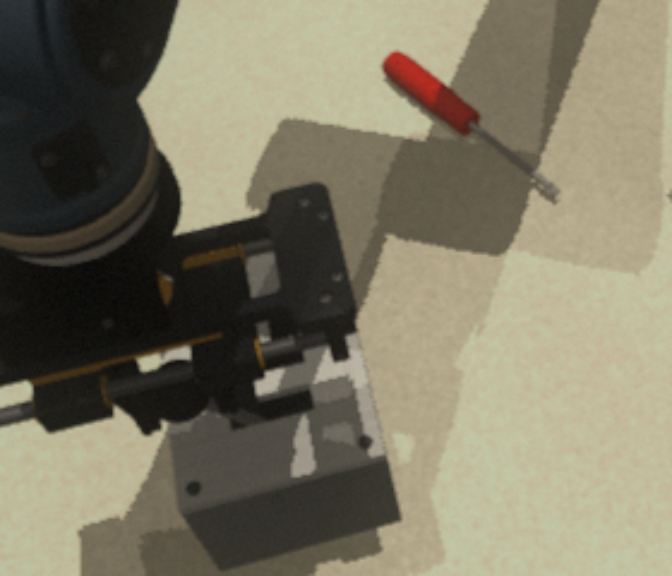

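Call:
{"fn": "arm_command", "kwargs": {"commands": [{"translation":[0,0.35,-0.05],"dr":[0,0,0],"jaw":1},{"translation":[0,0.35,-0.03],"dr":[0,0,0],"jaw":1},{"translation":[0,0.35,-0.02],"dr":[0,0,0],"jaw":1},{"translation":[0,0.35,0],"dr":[0,0,0],"jaw":1},{"translation":[0,0.35,0.01],"dr":[0,0,0],"jaw":1},{"translation":[0,0.35,0.03],"dr":[0,0,0],"jaw":1},{"translation":[0,0.35,0.05],"dr":[0,0,0],"jaw":1},{"translation":[0,0.35,0.06],"dr":[0,0,0],"jaw":1},{"translation":[0,0,0],"dr":[0,0,0],"jaw":1},{"translation":[0,0,0],"dr":[0,0,0],"jaw":1}]}}

```text
time_s: 8.88
position: [0.639, -0.1465, 0.1969]
tcp_rot: [[-1.0, -0.012, -0.001], [-0.012, 1.0, 0.002], [0.001, 0.002, -1.0]]
force: [1.5, -1.5, 2.0]
opening: 0.349
```

Run:
```python
from h import *
p,d=capture("scene");cv2.imwrite("pics/s5.png",cv2.cvtColor(cv2.resize(p[120:360,60:340],None,fx=2.4,fy=2.4),cv2.COLOR_RGB2BGR))
s=read_state();print(s["position"],box(s["position"]-s["tcp_rot"][:,2]*.011),s["force"],s["opening"])
```

```text
[ 0.63909351 -0.1467705   0.19696607] [0.06071964 0.03926694 0.20796602] [1.23452988 0.21804877 1.70740093] 0.3457484540350934
```

View pics/s5.png

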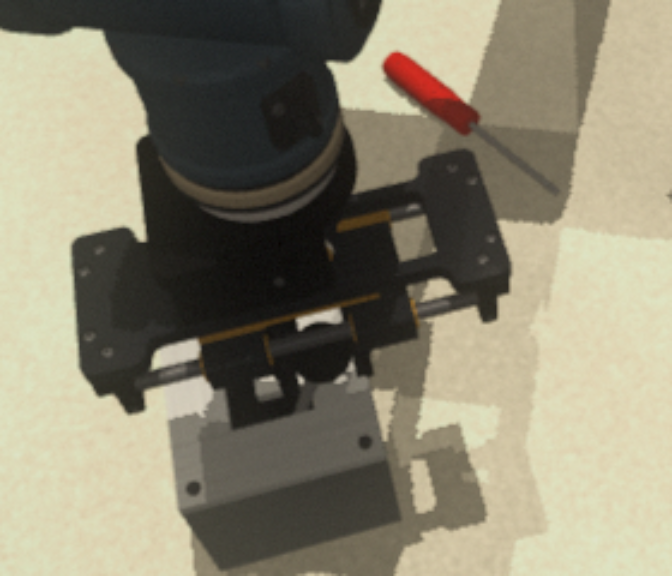

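Call:
{"fn": "arm_command", "kwargs": {"commands": [{"translation":[0,0.07,0.01],"dr":[0,0,0],"jaw":1},{"translation":[0,0.07,0.01],"dr":[0,0,0],"jaw":1},{"translation":[0,0,0],"dr":[0,0,0],"jaw":1},{"translation":[0,0,0],"dr":[0,0,0],"jaw":1}]}}

```text
time_s: 9.27
position: [0.6392, -0.1455, 0.1967]
tcp_rot: [[-1.0, -0.012, -0.0], [-0.012, 1.0, -0.001], [0.0, -0.001, -1.0]]
force: [0.6, -5.5, 1.4]
opening: 0.347
```

Call:
{"fn": "arm_command", "kwargs": {"commands": [{"translation":[0,0,0],"dr":[0,0,0],"jaw":0},{"translation":[0,0,0],"dr":[0,0,0],"jaw":0},{"translation":[0,0,0],"dr":[0,0,0],"jaw":0},{"translation":[0,0,0],"dr":[0,0,0],"jaw":0},{"translation":[0,0,0],"dr":[0,0,0],"jaw":0},{"translation":[0,0,0],"dr":[0,0,0],"jaw":0},{"translation":[0,0,0],"dr":[0,0,0],"jaw":0},{"translation":[0,0,0],"dr":[0,0,0],"jaw":0},{"translation":[0,0,0],"dr":[0,0,0],"jaw":0},{"translation":[0,0,0],"dr":[0,0,0],"jaw":0}]}}

```text
time_s: 10.1
position: [0.6393, -0.1446, 0.1968]
tcp_rot: [[-1.0, -0.012, -0.0], [-0.012, 1.0, 0.0], [0.0, 0.0, -1.0]]
force: [-0.7, 0.4, 0.3]
opening: 0.972
```

The force built to 5.5 N against the slot's end, and the jaws are now open. I'll lift straight up, then move back out of the camera's view.

Call:
{"fn": "arm_command", "kwargs": {"commands": [{"translation":[0,0,-0.4],"dr":[0,0,0],"jaw":0},{"translation":[0,0,-0.8],"dr":[0,0,0],"jaw":0},{"translation":[0,0,-0.8],"dr":[0,0,0],"jaw":0},{"translation":[0,0,-0.8],"dr":[0,0,0],"jaw":0},{"translation":[0,0,-0.8],"dr":[0,0,0],"jaw":0},{"translation":[0,0,-0.8],"dr":[0,0,0],"jaw":0},{"translation":[0,0,-0.8],"dr":[0,0,0],"jaw":0},{"translation":[0.8,0,0],"dr":[0,0,0],"jaw":0},{"translation":[0.8,0,0],"dr":[0,0,0],"jaw":0},{"translation":[0.8,0,0],"dr":[0,0,0],"jaw":0},{"translation":[0.8,0,0],"dr":[0,0,0],"jaw":0},{"translation":[0.8,0,0],"dr":[0,0,0],"jaw":0}]}}

```text
time_s: 11.1
position: [0.5384, -0.1458, 0.3278]
tcp_rot: [[-1.0, -0.012, 0.001], [-0.012, 1.0, -0.0], [-0.001, -0.0, -1.0]]
force: [-0.2, 1.3, 0.1]
opening: 0.999
```

Call:
{"fn": "arm_command", "kwargs": {"commands": [{"translation":[0.8,0,0],"dr":[0,0,0],"jaw":0},{"translation":[0.8,0,0],"dr":[0,0,0],"jaw":0},{"translation":[0.8,0,0],"dr":[0,0,0],"jaw":0},{"translation":[0,0,0],"dr":[0,0,0],"jaw":0},{"translation":[0,0,0],"dr":[0,0,0],"jaw":0}]}}

```text
time_s: 11.52
position: [0.4792, -0.1467, 0.3279]
tcp_rot: [[-1.0, -0.011, 0.002], [-0.011, 1.0, -0.001], [-0.002, -0.001, -1.0]]
force: [0.3, -0.4, 0.4]
opening: 0.996
```

Run:
```python
from h import *
for n in("scene","top"):
    p,d=capture(n); cv2.imwrite(f"pics/{n}6.png",cv2.cvtColor(p,cv2.COLOR_RGB2BGR));np.save(f"{n}6p.npy",p)
    if n=="scene":cv2.imwrite("pics/s6.png",cv2.cvtColor(cv2.resize(p[150:360,60:340],None,fx=2.4,fy=2.4),cv2.COLOR_RGB2BGR))
print(read_state()["position"])
```

```text
[ 0.4804329  -0.14697621  0.32759177]
```

View pics/s6.png

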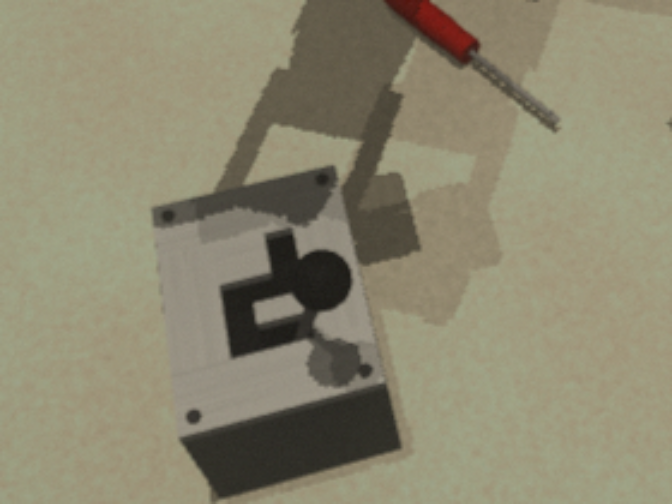

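View pics/top6.png

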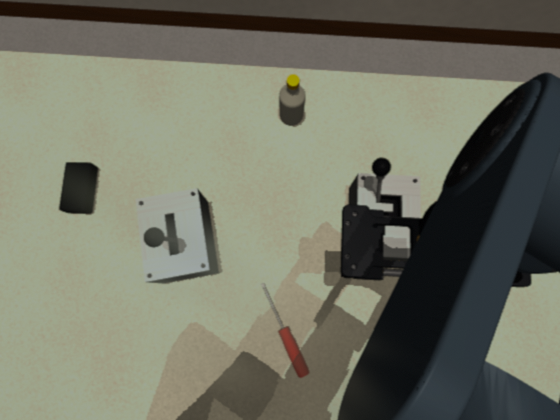

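Run:
```python
from h import *
k,e=tri(ray("top",381,167),ray("scene",194.0,266.5));b=box(k);print(k,e,b,np.linalg.norm(b),"slot",b[:2]*.11/b[2])
a=np.load("top0p.npy")[180:290,130:200].astype(int);c=np.load("top6p.npy")[180:290,130:200].astype(int);print("straight box diff",abs(a-c).mean(),abs(a-c).max())
```

```text
[ 0.63839273 -0.14621602  0.207631  ] 0.001843766717540834 [0.06001341 0.03985772 0.207631  ] 0.21977461194356387 slot [0.03179426 0.02111606]
straight box diff 32.82350649350649 39
```

```bash
python3 -c "
from rig import *
print(hand_in())"
```

```text
the job is handed in; nothing more can be done
None
```

The zigzag lever is all the way into its far-end notch, released, and the job is handed in. I gripped the knob and took it through each corner in order from the parked leg. I then pushed until the force rose to about 5.5 N at the slot's end, let go, lifted clear and backed off. The clock read about 11.6 s of the 42 s allowed.

- **Zigzag lever:** Triangulating from both cameras after release put the knob at (60, 40, 208) mm in the box's frame. That is 219.8 mm from the pivot against the expected 220 mm. The stem is then at about (32, 21) mm in the slot, against the end of its travel. The two camera rays missed each other by 1.8 mm, within the 2 mm calibration.
- **Straight lever:** The arm never went near it, and it stands at the same pixels in the top view. My automatic before/after comparison did not show zero difference: it gave 33 grey levels on average and 39 at most. I take that as an overall brightness change, because nothing that moved stands out.

No check failed, and no force reading exceeded about 6 N.

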